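# Unlock the ball mill's open jar and set it on the pad

### The job

Take the open grinding jar with its balls out of the mill: turn its handle counter-clockwise, past the click, until the lugs come under the notches, then lift it straight out without forcing it, carry it level so that no ball is lost, and set it down gently on the round cork pad, with its whole foot on the cork. The small blue-capped bottle that stands on the pad has to go first: stand it upright on the bench, clear of the pad. Leave all other bottles and glasses as they stand, and let go of everything.

Things in the scene. Friction and masses are not known exactly. Their poses are not given: they have to be found in the camera images.
- mill: Ball mill: white housing 156x156 mm, fixed to the bench, black front panel on its own -x side. On its top an aluminium bayonet collar, 120 mm across, opening 77 mm, top face at z 57 mm; the jar sits in it on a floor at z 40 mm. The flange has two notches, 21 mm wide, at its +-y. Origin under the centre, at bench level.
- jar: Open steel grinding jar, 72 mm across, 60 mm high, wall 4 mm, floor 5 mm, about 0.4 kg. Origin: centre of its foot, z up. It starts locked: its x lies 0.95 to 1.3 rad clockwise (seen from above) of the mill's x. It lifts straight out once turned counter-clockwise until its x lies along the mill's x (within 3 degrees). Half a turn makes no difference to it.
- jar_bar (a point): Centre of the jar's handle, 95 mm above the jar's foot: an orange bar across the mouth along the jar's x, 76 mm long, 14 mm thick (jar y), 20 mm high, on two uprights at its ends; 25 mm free between bar and rim.
- jar_lug (a point): Tip of one of the jar's two lugs (at its +y and -y, 14 mm wide, 8 mm high, reaching 47 mm from the axis, 2 to 10 mm above the foot). The lugs sit under the collar's flange with 3 mm of play upward; the jar has 2.5 mm of play sideways.
- mill_notch (a point): Centre of one of the flange's two notches (mill +y; the other at -y). On the way there the lugs pass sprung detents half way (0.55 rad before the notches, about 0.2 N m in all); solid stops end the turn 3.5 degrees past the notches.
- pad: Round cork pad, 130 mm across, 6 mm thick, fixed on the bench. Origin: centre of its underside (bench level).
- bottle: Small clear bottle with a dark blue cap, 44 mm across, 77 mm high, 0.09 kg, loose; at the start it stands on the pad. Origin: centre of its foot.
- ball0_center (a point): Centre of one of three white ceramic balls, 22 mm in diameter, 25 g, loose in the jar.
- ball1_center (a point): Centre of one of three white ceramic balls, 22 mm in diameter, 25 g, loose in the jar.
- ball2_center (a point): Centre of one of three white ceramic balls, 22 mm in diameter, 25 g, loose in the jar.
- amber: brown glass bottle with a light blue cap, 60 mm across, 162 mm high, between the mill and the pad. Loose; must stay as it stands. Origin under its centre.
- beaker: open glass beaker, 74 mm across, 88 mm high, left of the pad. Loose; must stay as it stands. Origin under its centre.
- wine: tall yellow-green wine bottle, 73 mm across, 299 mm high, at the back in the middle. Loose; must stay as it stands. Origin under its centre.
- white_jar: small wide jar with a white lid, 73 mm across, 77 mm high, behind the pad. Fixed. Origin under its centre.
- blue_cap: clear 500 ml lab bottle with a blue cap, 69 mm across, 177 mm high, beside the mill. Fixed. Origin under its centre.
- tips: Pipette tip box with a blue lid, 91x123x81 mm, fixed at the front right. Apart from the things listed here the bench is free between x 0.30 and 0.75, y -0.45 and 0.48. Origin under its centre.
There are look-alikes about, which are no part of the job. Leave any green or purple look-alike of the bottle alone. Leave any yellow look-alike of the jar alone.

How it is judged:
On the way, in this order (a step that is already met when the one before it is completed fails the run):
1. the jar has been turned in its collar until its lugs lie under the notches (its x within 8 degrees of the mill's x), still seated (angle between the x axis of jar and the x axis of mill, either way round below 0.15 rad and z of jar in the frame of mill below 0.046 m and horizontal distance between jar and mill below 0.006 m), for 0.04 s.
2. the jar has been lifted out of the collar with all balls in it (height (world z) of jar above 0.075 m and angle between jar's own z axis and vertical below 0.3 rad and distance between each of ball0_center, ball1_center, ball2_center and jar below 0.075 m), for 0.1 s.
At the end, for the whole second after the job is handed in: Jar upright (within 4.5 deg), at rest on the pad, axis within 27 mm of its centre, all three balls in it; small blue-capped bottle upright at rest on the bench, axis over 85 mm from the pad's centre; every other loose thing upright within 30 mm of where it stood (horizontal distance between jar and pad below 0.027 m and height (world z) of jar between 0.002 and 0.01 m and angle between each of jar, bottle's own z axis and vertical below 0.08 rad and linear speed of each of jar, bottle below 0.02 m/s and distance between each of ball0_center, ball1_center, ball2_center and jar below 0.065 m and horizontal distance between bottle and pad above 0.085 m and height (world z) of bottle between -0.006 and 0.006 m and horizontal distance between bottle and jar above 0.055 m and distance of each of amber, beaker, wine from where it was at the start of the episode below 0.03 m and angle between each of amber, beaker, wine's own z axis and vertical below 0.2 rad); the robot touches nothing.
It fails at once if a ball leaves the jar (distance between any of ball0_center, ball1_center, ball2_center and jar above 0.085 m).
It fails at once if the jar is tipped by more than 30 degrees (angle between jar's own z axis and vertical above 0.52 rad).
It fails at once if the jar is forced: more than 150 N between jar and mill (contact force between jar and mill above 150 N).
It fails at once if the jar is dropped or banged on the pad: faster than 0.3 m/s within 6 mm of it (horizontal distance between jar and pad below 0.065 m and height (world z) of jar below 0.012 m and linear speed of jar above 0.3 m/s).
It fails at once if a bystander is pushed more than 30 mm or knocked over (distance of any of amber, beaker, wine from where it was at the start of the episode above 0.03 m or angle between any of amber, beaker, wine's own z axis and vertical above 0.4 rad).
It also fails if it takes over 66 s, if anything falls off the work surface, if the arm or the gripper's body presses on something with over 40 N, if the wrist force passes 120 N, or if a joint passes its speed limit or range.

### The arm

A 6-joint arm with a two-finger parallel gripper is mounted at the origin on a cart in front of the work surface, level with it; the furniture and walls round the work are solid. World frame = base frame: x ahead of the robot, y to its left, z up, the work surface at z = 0. Lengths are in m, angles in rad, forces in N, time in s.
With the tool pointing down it reaches from about 0.325 to 0.85 m from the base axis. Payload 4.4 kg.
Tool frame: the origin (TCP) lies midway between the tips of the shut fingers; the grasp point (between the pads) lies 19 mm behind it; x points along the fingers, y is the direction in which the jaws open and shut, and the axes are right-handed (so a half turn about x gives the same grasp; the last joint's range is limited). The gripper opens to 94 mm and grips with 3 to 60 N. Pads are 16 mm wide; open, the fingers measure 119 mm over their backs; the gripper's body (75 mm by 177 mm) begins 78 mm behind the grasp point.
Start: joints at [-1.381, 0.207, 1.542, -0, 1.393, -0.15], TCP at [0.192, -0.542, 0.205] pointing down, gripper open.
Joint ranges: [-2.73, 2.73], [-0.86, 2.22], [0.23, 2.46], [-1.11, 4.25], [0.08, 2.63], [-2.82, 2.82]. Speed limits (rad/s): [2.79, 2.79, 3.14, 3.14, 3.14, 3.14].

### API

Orientations are given as a rotation vector (axis times angle).
In Python, from bench import state, grab_frame, close_job gives the robot as it stands. The module is installed in compiled form; this text tells all that it offers.
- The arm moves only by the tool drive_tool, never from a script. Its argument "rows" is a list of rows, each an object with "delta_rot": the turn, a rotation vector about the tool's x, y, z in units of 6 degrees (1.0 is 6 degrees), a list of three; "dp": the shift along the tool's x, y, z in units of 30 mm (1.0 is 30 mm), a list of three; "hand": the finger opening in mm, from 0 to 94. A call has 1 to 10 rows; each row is the pose to reach, as a shift and turn from the pose commanded when the call began, along the tool's axes at that moment; what a row does not reach only later rows make up. A row lasts 1/12 s, in which the tool goes at most 41.7 mm and 7.16 degrees, less where a joint would pass 70% of its speed; a pose out of reach is approached as far as the arm can. A call with a gripper value outside its range is refused whole. The fingers move at their own pace and stop on an object; "force" is the grip in N (left out, the last holds). Time passes only in rows, so rows that repeat a pose let the fingers close. It gives the time, the measured TCP pose, the force and the opening at its end, in the units of the state.
- state(): the state, without advancing time (a new reading comes with each control period).
- grab_frame(name): name is "side" or "top" or "wrist"; returns a dict with "color" (480x640x3 uint8, blue, green, red), "fx", "fy", "cx", "cy" (pixels), "rvec" (rotation vector, rad) and "tvec" (3), from world to camera coordinates, as OpenCV has them; the wrist camera has in their place "T_tool_cam" (4x4, takes a point from camera to tool coordinates, whose origin is the TCP and whose axes are the tool frame's). Camera axes: x right, y down, z forward; pixel columns grow to the right and rows downward; lengths in m; the calibration is good to about 2 mm. A picture is of the moment at which its call begins: read the wrist's pose just before it. There is no depth.
- close_job(): hands the job in, once; it reports no verdict.
The state is a dict: "clock": time; "joints": joint angles; "joint_vel": joint speeds; "tau": joint torques, N m; "tcp_pos": TCP position; "orientation": TCP orientation; "wrist_force": force on the tool from outside, world axes, zero at the start; "moment": the same for the moment, N m; "opening": opening from 0.0 (shut) to 1.0 (fully open).
Only numpy, scipy, OpenCV 4.12 (cv2) and the standard library are available. Lean on these libraries where they do the work, as an engineer would, in place of code of your own. Each camera call takes 0.05 s, during which the arm holds its last target. There are 200 camera calls.

## Working session

There is one attempt and no reset: what is moved stays moved. The work goes in short steps, Python scripts to look and compute and a tool call to move; the robot and the scene stay as the last step left them, time stands still between calls to the robot, and variables do not carry over. Pictures are saved under pics/ and viewed, about 8 in all and at most 12, crops included, and the job is handed in when it is done.

Besides the shell and the picture viewer there is one more tool, called after "Call:" as name(argument=value, ...), one argument or row to a line, values as JSON. drive_tool: Moves the arm, as the interface text tells. Its arguments: {"type":"object","properties":{"rows":{"type":"array"},"force":{"type":"number"}},"required":["rows"]}

```bash
mkdir -p pics
cat > h.py <<'E'
import numpy as np,cv2
from bench import state,grab_frame,close_job
from scipy.spatial.transform import Rotation as R
def snap(n,f):
    d=grab_frame(n); cv2.imwrite('pics/'+f,d['color']); np.save('pics/'+f[:-4]+'.npy',{k:v for k,v in d.items() if k!='color'},allow_pickle=True); return d
def cal(f): return np.load('pics/'+f+'.npy',allow_pickle=True).item()
def ray(d,u,v,z):
    Rm=R.from_rotvec(np.ravel(d['rvec'])).as_matrix(); t=np.ravel(d['tvec'])
    c=-Rm.T@t; r=Rm.T@np.array([(u-d['cx'])/d['fx'],(v-d['cy'])/d['fy'],1]); return c+r*(z-c[2])/r[2]
def proj(d,p):
    return cv2.projectPoints(np.array(p,float).reshape(-1,1,3),np.ravel(d['rvec']),np.ravel(d['tvec']),np.array([[d['fx'],0,d['cx']],[0,d['fy'],d['cy']],[0,0,1.]]),None)[0].reshape(-1,2)
E
python3 - <<'E'
from h import *
s=state();print({k:np.round(v,3) for k,v in s.items()})
a=snap('top','top0.png');b=snap('side','side0.png')
for d in(a,b):
    Rm=R.from_rotvec(np.ravel(d['rvec'])).as_matrix();print(-Rm.T@np.ravel(d['tvec']),Rm,d['fx'])
E
```

```text
{'clock': np.float64(0.0), 'joints': array([-1.382,  0.207,  1.543, -0.   ,  1.394, -0.15 ]), 'joint_vel': array([0.002, 0.   , 0.001, 0.001, 0.001, 0.   ]), 'tau': array([ 0.0000e+00, -3.7087e+01, -2.8142e+01,  7.0000e-02,  3.6000e-02,
       -0.0000e+00]), 'tcp_pos': array([ 0.191, -0.541,  0.204]), 'orientation': array([ 2.038,  0.352, -2.038]), 'wrist_force': array([ 0.459, -0.076, -0.114]), 'moment': array([-0.059, -0.079,  0.002]), 'opening': np.float64(1.0)}
[2.77461212e-01 9.49646826e-04 1.73816796e+00] [[ 0.01403819 -0.99985764  0.00936102]
 [-0.99033615 -0.01519514 -0.13785287]
 [ 0.13797549 -0.00733536 -0.99040848]] 592.636022058333
[ 0.28048818 -1.17639029  1.06539435] [[ 0.97820547 -0.20681245 -0.01851119]
 [-0.14179988 -0.60024642 -0.78714486]
 [ 0.15168008  0.77261429 -0.61649031]] 596.8022049740533
```

View pics/top0.png

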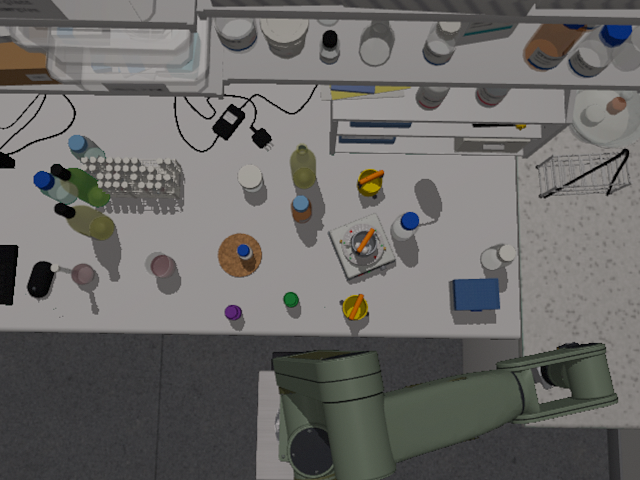

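View pics/side0.png

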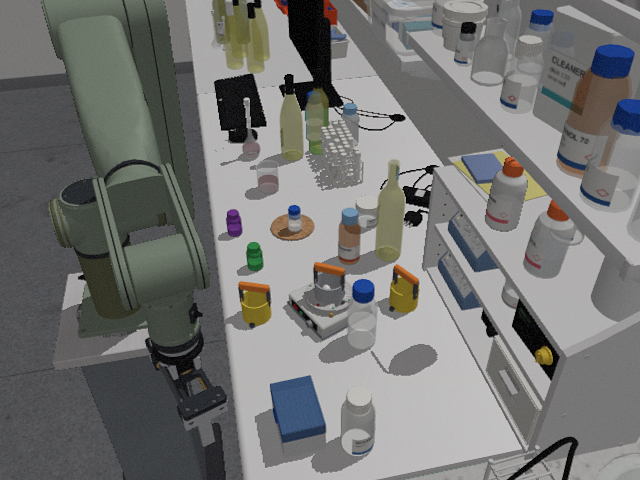

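Run:
```python
import cv2,numpy as np
a=cv2.imread('pics/top0.png');b=cv2.imread('pics/side0.png')
f=lambda im,x,y,w,h,k:cv2.resize(im[y:y+h,x:x+w],None,fx=k,fy=k,interpolation=cv2.INTER_CUBIC)
o=np.vstack([np.hstack([f(a,322,206,80,80,5)[:300*2],f(a,205,220,80,80,5)]),np.zeros((0,800,3),np.uint8)])
cv2.imwrite('pics/c1.png',o)
```

```text
(no output)
```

View pics/c1.png

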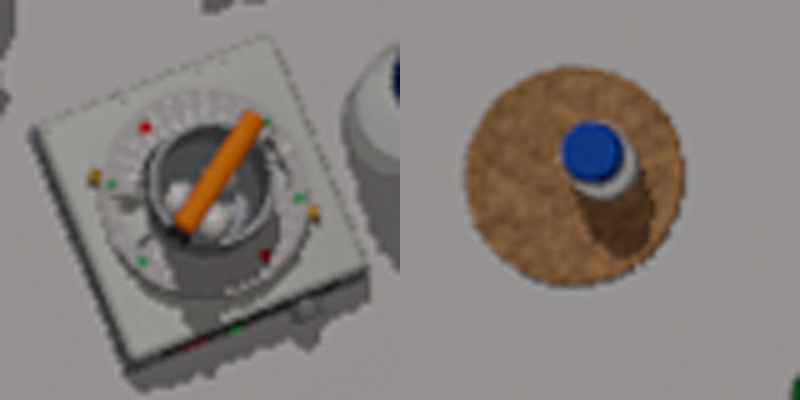

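The crop shows the steel jar in the mill at top (362,241) and the blue-capped bottle on the pad at (243,250). The look-alikes are the yellow jars at (370,183) and (355,307), the green bottle at (291,300) and the purple one at (233,313). The steel jar and the blue cap fit the description, and the crop confirms both.

Run:
```python
from h import *
d=cal('top0'); P=lambda x,y,z,ox,oy:ray(d,x/5+ox,y/5+oy,z)
c=[P(x,y,0.045,322,206) for x,y in[(32,130),(268,38),(368,268),(128,365)]]
for q in c: print(q.round(4))
print('mill c',np.mean(c,0).round(4),[np.linalg.norm(c[i]-c[i-1]).round(3) for i in range(4)])
f=lambda v:np.degrees(np.arctan2(v[1],v[0])).round(1)
print('millx',f(c[0]-c[3]),f(c[1]-c[2]),'y',f(c[3]-c[2]),f(c[0]-c[1]))
b=[P(x,y,0.145,322,206) for x,y in[(253,118),(188,225)]];print('bar',b,np.mean(b,0).round(4),np.linalg.norm(b[0]-b[1]),f(b[0]-b[1]))
# collar
print('collar',P(207,193,.057,322,206).round(4))
print('bottle',P(592-400,152,.077,205,220).round(4),'pad',P(575-400,177,.006,205,220).round(4))
for n,u,v,z in [('amber',301,203,.162),('beaker',162,265,.045),('white',250,178,.077),('bluecap',409,221,.177),('green',291,299,.077),('purple',233,312,.077),('wine',302,150,.299),('yel',370,181,.1),('yel2',355,307,.1),('tips',475,292,.08)]: print(n,ray(d,u,v,z).round(3))
s=cal('side0')
m=np.mean(b,0); print(proj(s,[m,b[0],b[1],P(592-400,152,.077,205,220),P(175,177,.006,205,220)]).round(1))
Rt=R.from_rotvec(state()['orientation']).as_matrix();print(Rt.round(3))
```

```text
[ 0.5465 -0.0359  0.045 ]
[ 0.6028 -0.1725  0.045 ]
[ 0.4691 -0.2302  0.045 ]
[ 0.4112 -0.0925  0.045 ]
mill c [ 0.5074 -0.1327  0.045 ] [np.float64(0.147), np.float64(0.148), np.float64(0.146), np.float64(0.149)]
millx 22.7 23.4 y 112.8 112.4
bar [array([ 0.53907034, -0.15407779,  0.145     ]), array([ 0.47975189, -0.11891013,  0.145     ])] [ 0.5094 -0.1365  0.145 ] 0.06895971867789877 -30.7
collar [ 0.5096 -0.1363  0.057 ]
bottle [0.4851 0.2041 0.077 ] pad [0.479  0.2223 0.006 ]
amber [0.606 0.042 0.162]
beaker [0.443 0.439 0.045]
white [0.695 0.192 0.077]
bluecap [ 0.559 -0.248  0.177]
green [0.35  0.067 0.077]
purple [0.312 0.227 0.077]
wine [0.713 0.038 0.299]
yel [ 0.686 -0.151  0.1  ]
yel2 [ 0.33 -0.11  0.1 ]
tips [ 0.377 -0.448  0.08 ]
[[327.3 267.1]
 [341.3 270. ]
 [313.4 264.3]
 [292.8 210.5]
 [290.7 226.9]]
[[-0.     0.333 -0.943]
 [ 0.002 -0.943 -0.333]
 [-1.    -0.002 -0.   ]]
```

Run:
```python
import cv2,numpy as np
b=cv2.imread('pics/side0.png')
f=lambda im,x,y,w,h,k:cv2.resize(im[y:y+h,x:x+w],None,fx=k,fy=k,interpolation=cv2.INTER_CUBIC)
cv2.imwrite('pics/c2.png',np.hstack([f(b,280,250,100,100,4),f(b,245,180,100,100,4)]))
```

```text
(no output)
```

View pics/c2.png

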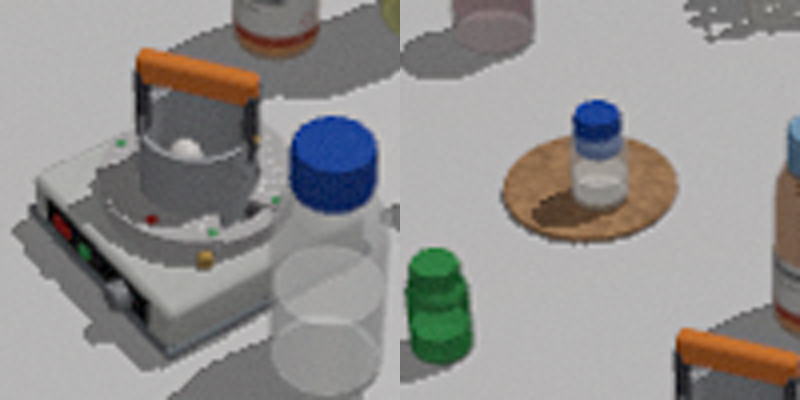

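The mill is near (0.509,-0.136) with its x at about 23°, and the jar's x is near -31°. The bottle is at (0.485,0.204) and the pad at (0.479,0.222). I'll move above the bottle first, keeping the present tool yaw.

Call:
drive_tool(
  rows=[
    {"dp": [0, -20, -17.5], "delta_rot": [0, 0, 0], "hand": 94},
    {"dp": [0, -20, -17.5], "delta_rot": [0, 0, 0], "hand": 94},
    {"dp": [0, -20, -17.5], "delta_rot": [0, 0, 0], "hand": 94},
    {"dp": [0, -20, -17.5], "delta_rot": [0, 0, 0], "hand": 94},
    {"dp": [0, -20, -17.5], "delta_rot": [0, 0, 0], "hand": 94},
    {"dp": [0, -20, -17.5], "delta_rot": [0, 0, 0], "hand": 94},
    {"dp": [0, -20, -17.5], "delta_rot": [0, 0, 0], "hand": 94},
    {"dp": [0, -20, -17.5], "delta_rot": [0, 0, 0], "hand": 94},
    {"dp": [0, -20, -17.5], "delta_rot": [0, 0, 0], "hand": 94},
    {"dp": [0, -20, -17.5], "delta_rot": [0, 0, 0], "hand": 94},
  ],
)

```text
clock: 0.93
tcp_pos: [0.3457, -0.153, 0.2052]
orientation: [2.038, 0.349, -2.037]
wrist_force: [-0.1, 0.3, 0.3]
opening: 0.999
```

```bash
cat >> h.py <<'E'
def go(p,yang=None):
    "print dp (units) and rotation about tool x (units) to world p; yang = wanted tool-y angle, deg"
    s=state();T=R.from_rotvec(s['orientation']).as_matrix()
    print('t',round(s['clock'],2),'tcp',s['tcp_pos'].round(4),'yang',np.degrees(np.arctan2(T[1,1],T[0,1])).round(2),'tilt',T[:,0].round(4),'F',s['wrist_force'].round(1),'open',round(s['opening'],3))
    print('dp',(T.T@(np.array(p)-s['tcp_pos'])/.03).round(2), 'rot' , None if yang is None else -(((yang-np.degrees(np.arctan2(T[1,1],T[0,1]))+180)%360)-180)/6)
E
python3 -c "
from h import *
go([.485,.204,.205])"
```

```text
t 0.93 tcp [ 0.3457 -0.153   0.2052] yang -70.58 tilt [ 2.e-04 -0.e+00 -1.e+00] F [-0.1  0.3  0.3] open 0.999
dp [ 0.01 -9.68 -8.33] rot None
```

Call:
drive_tool(
  rows=[
    {"dp": [0, -9.7, -8.3], "delta_rot": [0, 0, 0], "hand": 94},
    {"dp": [0, -9.7, -8.3], "delta_rot": [0, 0, 0], "hand": 94},
    {"dp": [0, -9.7, -8.3], "delta_rot": [0, 0, 0], "hand": 94},
    {"dp": [0, -9.7, -8.3], "delta_rot": [0, 0, 0], "hand": 94},
    {"dp": [0, -9.7, -8.3], "delta_rot": [0, 0, 0], "hand": 94},
    {"dp": [0, -9.7, -8.3], "delta_rot": [0, 0, 0], "hand": 94},
    {"dp": [0, -9.7, -8.3], "delta_rot": [0, 0, 0], "hand": 94},
    {"dp": [0, -9.7, -8.3], "delta_rot": [0, 0, 0], "hand": 94},
    {"dp": [0, -9.7, -8.3], "delta_rot": [0, 0, 0], "hand": 94},
    {"dp": [0, -9.7, -8.3], "delta_rot": [0, 0, 0], "hand": 94},
  ],
)

```text
clock: 1.77
tcp_pos: [0.4844, 0.2074, 0.2049]
orientation: [2.036, 0.357, -2.034]
wrist_force: [-1.6, 0.3, -0.3]
opening: 1.0
```

```bash
cat >> h.py <<'E'
def wsnap(f):
    s=state();d=grab_frame('wrist');cv2.imwrite('pics/'+f,d['color'])
    T=np.eye(4);T[:3,:3]=R.from_rotvec(s['orientation']).as_matrix();T[:3,3]=s['tcp_pos']
    W=np.linalg.inv(T@np.array(d['T_tool_cam']))
    c={k:d[k] for k in('fx','fy','cx','cy')};c['rvec']=R.from_matrix(W[:3,:3]).as_rotvec();c['tvec']=W[:3,3]
    np.save('pics/'+f[:-4]+'.npy',c,allow_pickle=True);return c
E
python3 -c "
from h import *
go([.485,.204,.025])
c=wsnap('w1.png');print(np.array([.0]),proj(c,[[.4851,.2041,.083],[.4851,.2041,.006],[.479,.2223,.006]]))"
```

```text
t 1.77 tcp [0.4844 0.2074 0.2049] yang -70.24 tilt [ 3.0e-04  2.4e-03 -1.0e+00] F [-1.6  0.3 -0.3] open 1.0
dp [6.   0.13 0.03] rot None
[0.] [[331.47549431 227.89072206]
 [330.7904662  208.52243642]
 [310.72239779 208.07128346]]
```

View pics/w1.png

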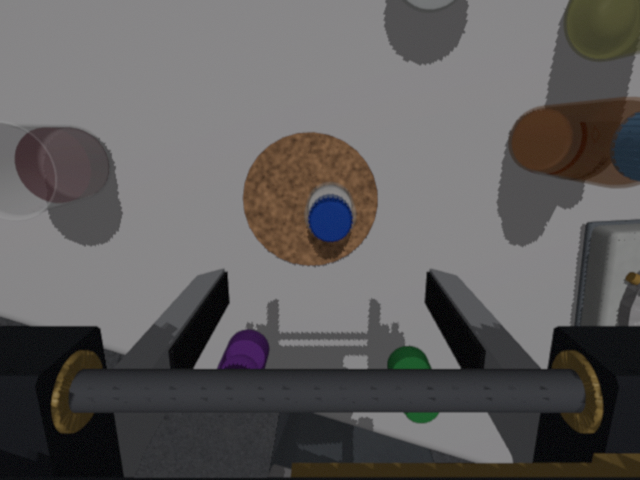

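The wrist view shows the blue cap at (330,219) and the pad centre at (311,199). Green and purple caps are at the lower edge, well clear.

```bash
python3 -c "
from h import *
c=cal('w1');print(ray(c,330,219,.083),ray(c,311,199,.006));d=cal('top0')
print(ray(d,243.4,250.4,.083),ray(d,240,255.4,.006))
s=cal('side0');print('side cap',ray(s,245+197/4,180+107/4,.083),'pad',ray(s,245+90/2*1+0.0,180+187/4,.006))
go([.488,.205,.025])"
```

```text
[0.49131323 0.20756207 0.083     ] [0.48737187 0.22494058 0.006     ]
[0.48434954 0.20334421 0.083     ] [0.47901617 0.22226845 0.006     ]
side cap [0.4911539  0.21296592 0.083     ] pad [0.4770584  0.22347198 0.006     ]
t 1.82 tcp [0.484  0.2061 0.2047] yang -70.24 tilt [-6.0e-04  1.1e-03 -1.0e+00] F [0.4 0.1 0.7] open 1.0
dp [ 5.99  0.09 -0.11] rot None
```

Call:
drive_tool(
  rows=[
    {"dp": [1.2, 0, -0.1], "delta_rot": [0, 0, 0], "hand": 94},
    {"dp": [2.4, 0, -0.1], "delta_rot": [0, 0, 0], "hand": 94},
    {"dp": [3.6, 0, -0.1], "delta_rot": [0, 0, 0], "hand": 94},
    {"dp": [4.8, 0, -0.1], "delta_rot": [0, 0, 0], "hand": 94},
    {"dp": [5.6, 0, -0.1], "delta_rot": [0, 0, 0], "hand": 94},
    {"dp": [6, 0, -0.1], "delta_rot": [0, 0, 0], "hand": 60},
    {"dp": [6, 0, -0.1], "delta_rot": [0, 0, 0], "hand": 46},
    {"dp": [6, 0, -0.1], "delta_rot": [0, 0, 0], "hand": 30},
    {"dp": [6, 0, -0.1], "delta_rot": [0, 0, 0], "hand": 30},
    {"dp": [6, 0, -0.1], "delta_rot": [0, 0, 0], "hand": 30},
  ],
  force=12,
)

```text
clock: 2.65
tcp_pos: [0.4886, 0.2036, 0.0278]
orientation: [2.042, 0.349, -2.032]
wrist_force: [0.3, 0.0, 0.2]
opening: 0.68
```

Call:
drive_tool(
  rows=[
    {"dp": [0, 0, 0], "delta_rot": [0, 0, 0], "hand": 30},
    {"dp": [0, 0, 0], "delta_rot": [0, 0, 0], "hand": 30},
    {"dp": [0, 0, 0], "delta_rot": [0, 0, 0], "hand": 30},
    {"dp": [-1, 0, 0], "delta_rot": [0, 0, 0], "hand": 30},
  ],
)

```text
clock: 2.98
tcp_pos: [0.4811, 0.202, 0.0507]
orientation: [2.024, 0.349, -2.049]
wrist_force: [-1.7, 0.5, -2.1]
opening: 0.466
```

```bash
python3 -c "
from h import *
go([.59,.31,.06])"
```

```text
t 2.98 tcp [0.4811 0.202  0.0507] yang -70.53 tilt [-0.0118 -0.0028 -0.9999] F [-1.7  0.5 -2.1] open 0.466
dp [-0.36 -2.18 -4.62] rot None
```

Call:
drive_tool(
  rows=[
    {"dp": [-0.3, -0.4, -0.9], "delta_rot": [0, 0, 0], "hand": 30},
    {"dp": [-0.3, -0.9, -1.8], "delta_rot": [0, 0, 0], "hand": 30},
    {"dp": [-0.3, -1.3, -2.8], "delta_rot": [0, 0, 0], "hand": 30},
    {"dp": [-0.3, -1.8, -3.7], "delta_rot": [0, 0, 0], "hand": 30},
    {"dp": [-0.3, -2.2, -4.6], "delta_rot": [0, 0, 0], "hand": 30},
    {"dp": [-0.3, -2.2, -4.6], "delta_rot": [0, 0, 0], "hand": 30},
    {"dp": [-0.3, -2.2, -4.6], "delta_rot": [0, 0, 0], "hand": 30},
    {"dp": [-0.3, -2.2, -4.6], "delta_rot": [0, 0, 0], "hand": 30},
  ],
)

```text
clock: 3.65
tcp_pos: [0.5934, 0.311, 0.0637]
orientation: [2.034, 0.349, -2.039]
wrist_force: [0.2, -0.3, -0.1]
opening: 0.462
```

```bash
python3 -c "
from h import *
go([.59,.31,.0195])"
```

```text
t 3.65 tcp [0.5934 0.311  0.0637] yang -70.52 tilt [-0.0021 -0.0011 -1.    ] F [ 0.2 -0.3 -0.1] open 0.462
dp [ 1.47 -0.01  0.11] rot None
```

Call:
drive_tool(
  rows=[
    {"dp": [0.6, 0, 0], "delta_rot": [0, 0, 0], "hand": 30},
    {"dp": [1.1, 0, 0], "delta_rot": [0, 0, 0], "hand": 30},
    {"dp": [1.35, 0, 0], "delta_rot": [0, 0, 0], "hand": 30},
    {"dp": [1.48, 0, 0], "delta_rot": [0, 0, 0], "hand": 30},
    {"dp": [1.48, 0, 0], "delta_rot": [0, 0, 0], "hand": 30},
    {"dp": [1.48, 0, 0], "delta_rot": [0, 0, 0], "hand": 30},
  ],
)

```text
clock: 4.15
tcp_pos: [0.594, 0.311, 0.0198]
orientation: [2.036, 0.349, -2.038]
wrist_force: [0.1, 0.9, -0.9]
opening: 0.47
```

Call:
drive_tool(
  rows=[
    {"dp": [0, 0, 0], "delta_rot": [0, 0, 0], "hand": 60},
    {"dp": [0, 0, 0], "delta_rot": [0, 0, 0], "hand": 94},
    {"dp": [0, 0, 0], "delta_rot": [0, 0, 0], "hand": 94},
    {"dp": [0, 0, 0], "delta_rot": [0, 0, 0], "hand": 94},
    {"dp": [-0.8, 0, 0], "delta_rot": [0, 0, 0], "hand": 94},
    {"dp": [-2, 0, 0], "delta_rot": [0, 0, 0], "hand": 94},
    {"dp": [-3.2, 0, 0], "delta_rot": [0, 0, 0], "hand": 94},
    {"dp": [-4.4, 0, 0], "delta_rot": [0, 0, 0], "hand": 94},
    {"dp": [-5.6, 0, 0], "delta_rot": [0, 0, 0], "hand": 94},
    {"dp": [-6.8, 0, 0], "delta_rot": [0, 0, 0], "hand": 94},
  ],
)

```text
clock: 4.98
tcp_pos: [0.5943, 0.3115, 0.2259]
orientation: [2.037, 0.35, -2.037]
wrist_force: [1.0, 1.1, 0.4]
opening: 0.999
```

```bash
python3 -c "
from h import *
go([.509,-.135,.225],-121)"
```

```text
t 4.98 tcp [0.5943 0.3115 0.2259] yang -70.53 tilt [ 2.e-04  1.e-04 -1.e+00] F [1.  1.1 0.4] open 0.999
dp [ 0.03 13.08  7.64] rot 8.412422811265676
```

Call:
drive_tool(
  rows=[
    {"dp": [0, 13.1, 7.6], "delta_rot": [8.4, 0, 0], "hand": 94},
    {"dp": [0, 13.1, 7.6], "delta_rot": [8.4, 0, 0], "hand": 94},
    {"dp": [0, 13.1, 7.6], "delta_rot": [8.4, 0, 0], "hand": 94},
    {"dp": [0, 13.1, 7.6], "delta_rot": [8.4, 0, 0], "hand": 94},
    {"dp": [0, 13.1, 7.6], "delta_rot": [8.4, 0, 0], "hand": 94},
    {"dp": [0, 13.1, 7.6], "delta_rot": [8.4, 0, 0], "hand": 94},
    {"dp": [0, 13.1, 7.6], "delta_rot": [8.4, 0, 0], "hand": 94},
    {"dp": [0, 13.1, 7.6], "delta_rot": [8.4, 0, 0], "hand": 94},
    {"dp": [0, 13.1, 7.6], "delta_rot": [8.4, 0, 0], "hand": 94},
    {"dp": [0, 13.1, 7.6], "delta_rot": [8.4, 0, 0], "hand": 94},
  ],
)

```text
clock: 5.82
tcp_pos: [0.5169, -0.0997, 0.2244]
orientation: [-1.918, 0.53, 1.916]
wrist_force: [0.2, -0.2, -0.1]
opening: 1.0
```

```bash
python3 -c "
from h import *
go([.509,-.135,.225],-121)"
```

```text
t 5.82 tcp [ 0.5169 -0.0997  0.2244] yang -120.92 tilt [ 1.e-03 -3.e-04 -1.e+00] F [ 0.2 -0.2 -0.1] open 1.0
dp [-0.02  1.14 -0.38] rot 0.013411238847851337
```

Call:
drive_tool(
  rows=[
    {"dp": [0, 1.15, -0.4], "delta_rot": [0, 0, 0], "hand": 94},
    {"dp": [0, 1.15, -0.4], "delta_rot": [0, 0, 0], "hand": 94},
    {"dp": [0, 1.15, -0.4], "delta_rot": [0, 0, 0], "hand": 94},
    {"dp": [0, 1.15, -0.4], "delta_rot": [0, 0, 0], "hand": 94},
  ],
)

```text
clock: 6.15
tcp_pos: [0.5101, -0.1333, 0.2241]
orientation: [-1.916, 0.53, 1.916]
wrist_force: [0.5, 0.3, -0.4]
opening: 1.002
```

```bash
python3 -c "
from h import *
c=wsnap('w2.png');go([.509,-.135,.225],-121)"
```

```text
t 6.2 tcp [ 0.5103 -0.1327  0.2241] yang -120.88 tilt [ 2.e-04  7.e-04 -1.e+00] F [ 0.9 -0.1 -0. ] open 1.005
dp [-0.03  0.09 -0.  ] rot 0.020303447716817875
```

View pics/w2.png

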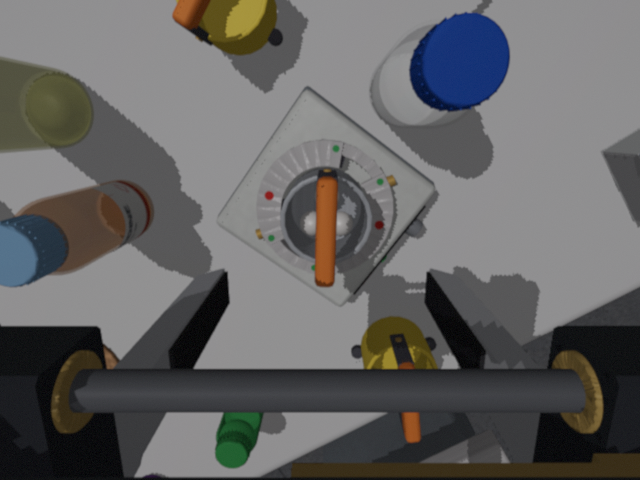

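The wrist view shows the bar from (327,180) to (325,284), the housing corners at (307,88), (434,187), (342,304) and (220,219), and brass markers at (391,181) and (259,234).

```bash
python3 -c "
from h import *
c=cal('w2');f=lambda v:np.degrees(np.arctan2(v[1],v[0])).round(1)
a,b=ray(c,327.5,180,.145),ray(c,325,280,.145);print('bar',a,b,(a+b)/2,np.linalg.norm(a-b),f(a-b))
for z in(.04,.045):
  k=[ray(c,*p,z) for p in[(307,88),(434,187),(342,304),(220,219)]]
  print(z,np.mean(k,0),[f(k[i]-k[i-1])%90 for i in range(4)],[np.linalg.norm(k[i]-k[i-1]).round(4) for i in range(4)])
p,q=ray(c,391,181,.057),ray(c,259,234,.057);print('pins',p,q,(p+q)/2,f(p-q))
print('rim',ray(c,327,214,.1))
"
```

```text
bar [ 0.54546932 -0.15476809  0.145     ] [ 0.48764743 -0.11818648  0.145     ] [ 0.51655838 -0.13647728  0.145     ] 0.06842211296767274 -32.3
0.04 [ 0.51645546 -0.13567318  0.04      ] [np.float64(23.5), np.float64(22.5), np.float64(23.5), np.float64(22.2)] [np.float64(0.1408), np.float64(0.142), np.float64(0.1414), np.float64(0.1422)]
0.045 [ 0.5172446  -0.13616613  0.045     ] [np.float64(23.5), np.float64(22.5), np.float64(23.5), np.float64(22.2)] [np.float64(0.1388), np.float64(0.1401), np.float64(0.1395), np.float64(0.1402)]
pins [ 0.50703087 -0.19551165  0.057     ] [ 0.52592261 -0.07205272  0.057     ] [ 0.51647674 -0.13378219  0.057     ] -98.7
rim [ 0.51829821 -0.1381057   0.1       ]
```

```bash
cat > fit.py <<'E'
from h import *
from scipy.optimize import least_squares
def blob(im,lo,hi,near,hull=False):
    m=cv2.inRange(cv2.cvtColor(im,cv2.COLOR_BGR2HSV),lo,hi);n,l,st,ce=cv2.connectedComponentsWithStats(m)
    i=min((i for i in range(1,n) if st[i,4]>25),key=lambda i:np.hypot(*(ce[i]-near)))
    h=cv2.convexHull(np.argwhere(l==i)[:,::-1].astype(np.int32));return h.reshape(-1,2).astype(np.float32)
def hm(p):
    h=cv2.convexHull(np.float32(p));M=cv2.moments(h);return np.array([M['m10'],M['m01']])/M['m00'],M['m00']
def box(x,y,a,z=.135,L=.076,W=.014,H=.02):
    c,s=np.cos(a),np.sin(a);return [[x+c*i*L/2-s*j*W/2,y+s*i*L/2+c*j*W/2,z+k*H/2] for i in(-1,1) for j in(-1,1) for k in(-1,1)]
def disc(x,y,z=.006,r=.065): return [[x+r*np.cos(t),y+r*np.sin(t),z] for t in np.linspace(0,6.28,60)]
def locate(f,kind,near,x0,a=0,**k):
    c=cal(f);im=cv2.imread('pics/'+f+'.png')
    lo,hi={'bar':((5,180,60),(16,255,255)),'pad':((8,70,60),(20,210,230))}[kind]
    m,A=hm(blob(im,lo,hi,near));g=(lambda q:box(*q,a,**k)) if kind=='bar' else (lambda q:disc(*q,**k))
    r=least_squares(lambda q:hm(proj(c,g(q)))[0]-m,x0,diff_step=1e-3).x
    print(f,kind,r.round(4),'px',m.round(1),'area',A,hm(proj(c,g(r)))[1].round(0));return r
E
python3 -c "
from fit import *
a=np.radians(-32)
for f,n in(('top0',(366,240)),('side0',(329,269)),('w2',(326,230))): locate(f,'bar',n,[.512,-.136],a)
for f,n in(('top0',(240,255)),('side0',(292,227)),('w1',(311,199))): locate(f,'pad',n,[.48,.223])
"
```

```text
Traceback (most recent call last):
  File "fit.py", line 17, in locate
    print(f,kind,r.round(4),'px',m.round(1),'area',A,hm(proj(c,g(r)))[1].round(0));return r
                                                     ^^^^^^^^^^^^^^^^^^^^^^^^^
AttributeError: 'float' object has no attribute 'round'
```

```bash
sed -i 's/\[1\].round(0))/[1])/' fit.py; python3 -c "
from fit import *
a=np.radians(-32)
for f,n in(('top0',(366,240)),('side0',(329,269)),('w2',(326,230))): locate(f,'bar',n,[.512,-.136],a)
for f,n in(('top0',(240,255)),('side0',(292,227)),('w1',(311,199))): locate(f,'pad',n,[.48,.223])
"
```

```text
top0 bar [ 0.5117 -0.1351] px [365.3 239.9] area 112.5 147.98250336945057
side0 bar [ 0.5131 -0.1312] px [328.4 268.7] area 219.0 328.9794143359177
w2 bar [ 0.5149 -0.1348] px [325.5 230.6] area 2004.5 2409.956728544086
top0 pad [0.4813 0.224 ] px [239.4 254.7] area 1456.5 1524.6226061022608
side0 pad [0.4831 0.2241] px [292.  226.7] area 871.0 908.9631133286748
w1 pad [0.4847 0.2252] px [309.9 198.6] area 13887.0 14464.348648460233
```

```bash
python3 -c "
from h import *
go([.5133,-.1345,.116],-122)"
```

```text
t 6.2 tcp [ 0.5103 -0.1327  0.2241] yang -120.88 tilt [ 2.e-04  7.e-04 -1.e+00] F [ 0.9 -0.1 -0. ] open 1.005
dp [ 3.6   0.   -0.12] rot 0.18697011438348454
```

Call:
drive_tool(
  rows=[
    {"dp": [0.8, 0, -0.1], "delta_rot": [0.2, 0, 0], "hand": 60},
    {"dp": [1.6, 0, -0.12], "delta_rot": [0.2, 0, 0], "hand": 50},
    {"dp": [2.4, 0, -0.12], "delta_rot": [0.2, 0, 0], "hand": 50},
    {"dp": [3.1, 0, -0.12], "delta_rot": [0.2, 0, 0], "hand": 40},
    {"dp": [3.6, 0, -0.12], "delta_rot": [0.2, 0, 0], "hand": 40},
    {"dp": [3.6, 0, -0.12], "delta_rot": [0.2, 0, 0], "hand": 30},
    {"dp": [3.6, 0, -0.12], "delta_rot": [0.2, 0, 0], "hand": 20},
    {"dp": [3.6, 0, -0.12], "delta_rot": [0.2, 0, 0], "hand": 18},
    {"dp": [3.6, 0, -0.12], "delta_rot": [0.2, 0, 0], "hand": 18},
    {"dp": [3.6, 0, -0.12], "delta_rot": [0.2, 0, 0], "hand": 18},
  ],
  force=8,
)

```text
clock: 7.03
tcp_pos: [0.5144, -0.1357, 0.1177]
orientation: [-1.907, 0.548, 1.901]
wrist_force: [-0.1, -0.4, 0.9]
opening: 0.33
```

Call:
drive_tool(
  rows=[
    {"dp": [0, 0, 0], "delta_rot": [0, 0, 0], "hand": 18},
    {"dp": [0, 0, 0], "delta_rot": [0, 0, 0], "hand": 8},
    {"dp": [0, 0, 0], "delta_rot": [0, 0, 0], "hand": 8},
    {"dp": [0, 0, 0], "delta_rot": [0, 0, 0], "hand": 8},
    {"dp": [0, 0, 0], "delta_rot": [0, 0, 0], "hand": 8},
    {"dp": [0, 0, 0], "delta_rot": [0, 0, 0], "hand": 8},
  ],
  force=8,
)

```text
clock: 7.53
tcp_pos: [0.5137, -0.1355, 0.1165]
orientation: [-1.905, 0.548, 1.902]
wrist_force: [1.1, 2.0, 2.1]
opening: 0.15
```

```bash
python3 -c "
from h import *
go([.5133,-.1345,.116],-122);print(state()['moment'].round(2))
c=wsnap('w3.png')"
```

```text
t 7.53 tcp [ 0.5137 -0.1355  0.1165] yang -122.14 tilt [ 1.2e-03  2.0e-04 -1.0e+00] F [1.1 2.  2.1] open 0.15
dp [ 0.02 -0.02  0.03] rot -0.023215210990144897
[ 0.36 -0.18 -0.04]
```

View pics/w3.png

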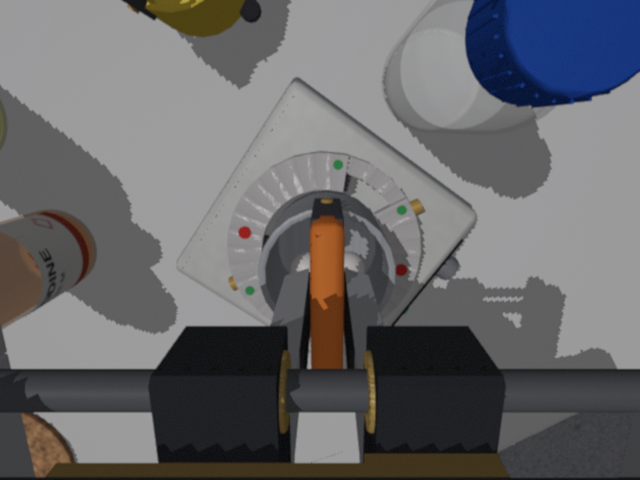

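The jaws hold the bar at 14 mm opening with small forces. I'll firm the grip and start turning counter-clockwise.

Call:
drive_tool(
  rows=[
    {"dp": [0, 0, 0], "delta_rot": [0, 0, 0], "hand": 8},
    {"dp": [0, 0, 0], "delta_rot": [0, 0, 0], "hand": 8},
    {"dp": [0, 0, 0], "delta_rot": [-0.4, 0, 0], "hand": 8},
    {"dp": [0, 0, 0], "delta_rot": [-0.9, 0, 0], "hand": 8},
    {"dp": [0, 0, 0], "delta_rot": [-1.4, 0, 0], "hand": 8},
    {"dp": [0, 0, 0], "delta_rot": [-1.9, 0, 0], "hand": 8},
    {"dp": [0, 0, 0], "delta_rot": [-2.4, 0, 0], "hand": 8},
    {"dp": [0, 0, 0], "delta_rot": [-2.9, 0, 0], "hand": 8},
    {"dp": [0, 0, 0], "delta_rot": [-3, 0, 0], "hand": 8},
    {"dp": [0, 0, 0], "delta_rot": [-3, 0, 0], "hand": 8},
  ],
  force=45,
)

```text
clock: 8.42
tcp_pos: [0.5127, -0.1351, 0.1166]
orientation: [-2.088, 0.258, 2.091]
wrist_force: [-1.7, 3.2, 6.4]
opening: 0.149
```

```bash
python3 -c "
from h import *
go([.5137,-.1355,.1165],-67);print(state()['moment'].round(2))"
```

```text
t 8.42 tcp [ 0.5127 -0.1351  0.1166] yang -104.16 tilt [-0.0011  0.0011 -1.    ] F [-1.7  3.2  6.4] open 0.149
dp [ 0.    0.01 -0.04] rot -6.193266514149087
[ 0.6   0.27 -0.29]
```

Call:
drive_tool(
  rows=[
    {"dp": [0, 0, 0], "delta_rot": [-0.4, 0, 0], "hand": 8},
    {"dp": [0, 0, 0], "delta_rot": [-0.9, 0, 0], "hand": 8},
    {"dp": [0, 0, 0], "delta_rot": [-1.4, 0, 0], "hand": 8},
    {"dp": [0, 0, 0], "delta_rot": [-1.9, 0, 0], "hand": 8},
    {"dp": [0, 0, 0], "delta_rot": [-2.4, 0, 0], "hand": 8},
    {"dp": [0, 0, 0], "delta_rot": [-2.9, 0, 0], "hand": 8},
    {"dp": [0, 0, 0], "delta_rot": [-3.4, 0, 0], "hand": 8},
    {"dp": [0, 0, 0], "delta_rot": [-3.7, 0, 0], "hand": 8},
    {"dp": [0, 0, 0], "delta_rot": [-4, 0, 0], "hand": 8},
    {"dp": [0, 0, 0], "delta_rot": [-4, 0, 0], "hand": 8},
  ],
)

```text
clock: 9.25
tcp_pos: [0.5129, -0.1348, 0.1166]
orientation: [2.131, 0.186, -2.133]
wrist_force: [-1.2, 4.3, 6.9]
opening: 0.144
```

```bash
python3 -c "
from h import *
go([.5137,-.1355,.1165],-67);print(state()['moment'].round(2));c=wsnap('w4.png')"
```

```text
t 9.25 tcp [ 0.5129 -0.1348  0.1166] yang -80.12 tilt [-7.0e-04  1.6e-03 -1.0e+00] F [-1.2  4.3  6.9] open 0.144
dp [ 0.    0.03 -0.02] rot -2.1865718578730386
[ 0.73  0.22 -0.26]
```

View pics/w4.png

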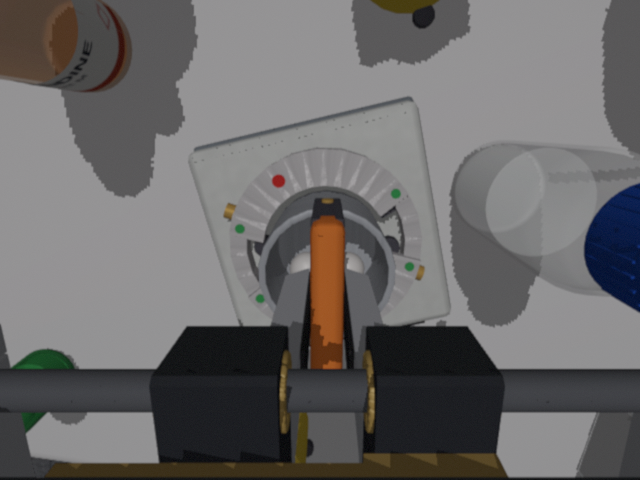

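```bash
python3 -c "
from h import *
c=cal('w4');f=lambda v:np.degrees(np.arctan2(v[1],v[0])).round(2)
e=lambda p,q:f(ray(c,*p,.04)-ray(c,*q,.04))
print(e((413,99),(192,155))%90,e((192,155),(240,320))%90,e((413,99),(448,315))%90)
print('bar ang',f(ray(c,327.5,215,.145)-ray(c,327.5,360,.145)))
p,q=ray(c,229,211,.057),ray(c,420,272,.057)
print((p+q)/2,f(p-q),[ray(c,*x,.057).round(4) for x in((240,228),(260,298),(396,193),(410,266))])
"
```

```text
23.64 21.81 22.62
bar ang 9.96
[ 0.5184998  -0.13345579  0.057     ] 81.59 [array([ 0.5182, -0.0799,  0.057 ]), array([ 0.4744, -0.098 ,  0.057 ]), array([ 0.5557, -0.1692,  0.057 ]), array([ 0.5122, -0.1877,  0.057 ])]
```

The green dots flanking the notches put the mill's x at 22.8°, and the housing edges agree. The tool has about 12.8° left to turn.

Call:
drive_tool(
  rows=[
    {"dp": [0, 0, 0], "delta_rot": [-0.4, 0, 0], "hand": 8},
    {"dp": [0, 0, 0], "delta_rot": [-0.8, 0, 0], "hand": 8},
    {"dp": [0, 0, 0], "delta_rot": [-1.2, 0, 0], "hand": 8},
    {"dp": [0, 0, 0], "delta_rot": [-1.6, 0, 0], "hand": 8},
    {"dp": [0, 0, 0], "delta_rot": [-1.9, 0, 0], "hand": 8},
    {"dp": [0, 0, 0], "delta_rot": [-2.13, 0, 0], "hand": 8},
    {"dp": [0, 0, 0], "delta_rot": [-2.13, 0, 0], "hand": 8},
    {"dp": [0, 0, 0], "delta_rot": [-2.13, 0, 0], "hand": 8},
  ],
)

```text
clock: 9.97
tcp_pos: [0.5131, -0.136, 0.1165]
orientation: [2.004, 0.401, -2.004]
wrist_force: [-0.8, 0.9, 4.6]
opening: 0.147
```

```bash
python3 -c "
from h import *
go([.5137,-.1355,.1165],-67.2);print(state()['moment'].round(2))"
```

```text
t 9.97 tcp [ 0.5131 -0.136   0.1165] yang -67.35 tilt [-1.e-04 -8.e-04 -1.e+00] F [-0.8  0.9  4.6] open 0.147
dp [ 0.   -0.01 -0.02] rot -0.024316810391430483
[ 0.11  0.18 -0.08]
```

Call:
drive_tool(
  rows=[
    {"dp": [-0.05, 0, 0], "delta_rot": [0, 0, 0], "hand": 8},
    {"dp": [-0.1, 0, 0], "delta_rot": [0, 0, 0], "hand": 8},
    {"dp": [-0.15, 0, 0], "delta_rot": [0, 0, 0], "hand": 8},
    {"dp": [-0.2, 0, 0], "delta_rot": [0, 0, 0], "hand": 8},
    {"dp": [-0.25, 0, 0], "delta_rot": [0, 0, 0], "hand": 8},
    {"dp": [-0.3, 0, 0], "delta_rot": [0, 0, 0], "hand": 8},
    {"dp": [-0.3, 0, 0], "delta_rot": [0, 0, 0], "hand": 8},
  ],
)

```text
clock: 10.55
tcp_pos: [0.5127, -0.1353, 0.125]
orientation: [2.004, 0.402, -2.006]
wrist_force: [1.0, 0.6, -4.8]
opening: 0.142
```

```bash
python3 -c "
from h import *
go([.5137,-.1355,.24],-67.2);print(state()['moment'].round(2))"
```

```text
t 10.55 tcp [ 0.5127 -0.1353  0.125 ] yang -67.34 tilt [-1.e-03  5.e-04 -1.e+00] F [ 1.   0.6 -4.8] open 0.142
dp [-3.83  0.01 -0.02] rot -0.023839764016571507
[ 0.22 -0.14 -0.09]
```

Only the weight (4.8 N) is felt at 8.5 mm of lift, so the lugs are through the notches. I'll lift on.

Call:
drive_tool(
  rows=[
    {"dp": [-0.1, 0, 0], "delta_rot": [0, 0, 0], "hand": 8},
    {"dp": [-0.25, 0, 0], "delta_rot": [0, 0, 0], "hand": 8},
    {"dp": [-0.45, 0, 0], "delta_rot": [0, 0, 0], "hand": 8},
    {"dp": [-0.75, 0, 0], "delta_rot": [0, 0, 0], "hand": 8},
    {"dp": [-1.1, 0, 0], "delta_rot": [0, 0, 0], "hand": 8},
    {"dp": [-1.5, 0, 0], "delta_rot": [0, 0, 0], "hand": 8},
    {"dp": [-1.9, 0, 0], "delta_rot": [0, 0, 0], "hand": 8},
    {"dp": [-2.2, 0, 0], "delta_rot": [0, 0, 0], "hand": 8},
    {"dp": [-2.35, 0, 0], "delta_rot": [0, 0, 0], "hand": 8},
    {"dp": [-2.4, 0, 0], "delta_rot": [0, 0, 0], "hand": 8},
  ],
)

```text
clock: 11.38
tcp_pos: [0.514, -0.136, 0.1989]
orientation: [2.006, 0.399, -2.001]
wrist_force: [1.0, -0.1, -4.2]
opening: 0.144
```

```bash
python3 -c "
from h import *
go([.483,.2243,.19]);print(state()['moment'].round(2))"
```

```text
t 11.38 tcp [ 0.514  -0.136   0.1989] yang -67.35 tilt [ 0.0027 -0.0013 -1.    ] F [ 1.  -0.1 -4.2] open 0.144
dp [  0.28 -11.48  -3.67] rot None
[ 0.05  0.01 -0.02]
```

Call:
drive_tool(
  rows=[
    {"dp": [0, -0.1, -0.03], "delta_rot": [0, 0, 0], "hand": 8},
    {"dp": [0, -0.35, -0.11], "delta_rot": [0, 0, 0], "hand": 8},
    {"dp": [0, -0.75, -0.24], "delta_rot": [0, 0, 0], "hand": 8},
    {"dp": [0, -1.25, -0.4], "delta_rot": [0, 0, 0], "hand": 8},
    {"dp": [0, -1.8, -0.57], "delta_rot": [0, 0, 0], "hand": 8},
    {"dp": [0, -2.4, -0.76], "delta_rot": [0, 0, 0], "hand": 8},
    {"dp": [0, -3, -0.95], "delta_rot": [0, 0, 0], "hand": 8},
    {"dp": [0, -3.6, -1.14], "delta_rot": [0, 0, 0], "hand": 8},
    {"dp": [0, -4.2, -1.33], "delta_rot": [0, 0, 0], "hand": 8},
    {"dp": [0, -4.8, -1.52], "delta_rot": [0, 0, 0], "hand": 8},
  ],
)

```text
clock: 12.22
tcp_pos: [0.4985, 0.0171, 0.1962]
orientation: [2.003, 0.403, -2.006]
wrist_force: [0.5, -0.3, -4.7]
opening: 0.148
```

Call:
drive_tool(
  rows=[
    {"dp": [0, -0.6, -0.19], "delta_rot": [0, 0, 0], "hand": 8},
    {"dp": [0, -1.2, -0.38], "delta_rot": [0, 0, 0], "hand": 8},
    {"dp": [0, -1.8, -0.57], "delta_rot": [0, 0, 0], "hand": 8},
    {"dp": [0, -2.4, -0.76], "delta_rot": [0, 0, 0], "hand": 8},
    {"dp": [0, -3, -0.95], "delta_rot": [0, 0, 0], "hand": 8},
    {"dp": [0, -3.6, -1.14], "delta_rot": [0, 0, 0], "hand": 8},
    {"dp": [0, -4.2, -1.33], "delta_rot": [0, 0, 0], "hand": 8},
    {"dp": [0, -4.8, -1.52], "delta_rot": [0, 0, 0], "hand": 8},
    {"dp": [0, -5.3, -1.68], "delta_rot": [0, 0, 0], "hand": 8},
    {"dp": [0, -5.7, -1.8], "delta_rot": [0, 0, 0], "hand": 8},
  ],
)

```text
clock: 13.05
tcp_pos: [0.4822, 0.1957, 0.1962]
orientation: [2.002, 0.404, -2.006]
wrist_force: [-0.2, -0.0, -5.4]
opening: 0.141
```

Call:
drive_tool(
  rows=[
    {"dp": [0, -0.3, -0.1], "delta_rot": [0, 0, 0], "hand": 8},
    {"dp": [0, -0.55, -0.18], "delta_rot": [0, 0, 0], "hand": 8},
    {"dp": [0, -0.7, -0.22], "delta_rot": [0, 0, 0], "hand": 8},
    {"dp": [0, -0.8, -0.25], "delta_rot": [0, 0, 0], "hand": 8},
    {"dp": [0, -0.8, -0.25], "delta_rot": [0, 0, 0], "hand": 8},
    {"dp": [0, -0.8, -0.25], "delta_rot": [0, 0, 0], "hand": 8},
  ],
)

```text
clock: 13.55
tcp_pos: [0.4815, 0.2181, 0.197]
orientation: [2.004, 0.401, -2.005]
wrist_force: [0.9, -0.1, -4.2]
opening: 0.144
```

```bash
python3 -c "
from h import *
go([.483,.2243,.0845]);print(state()['moment'].round(2))
a=snap('side','s2.png')['color'];b=snap('top','t2.png')['color']
cv2.imwrite('pics/c3.png',np.hstack([cv2.resize(a[110:290,200:400],None,fx=2,fy=2),cv2.resize(b[160:340,140:340],None,fx=2,fy=2)]))"
```

```text
t 13.55 tcp [0.4815 0.2181 0.197 ] yang -67.37 tilt [-1.e-04 -4.e-04 -1.e+00] F [ 0.9 -0.1 -4.2] open 0.144
dp [ 3.75 -0.17 -0.12] rot None
[-0.03  0.   -0.02]
```

View pics/c3.png

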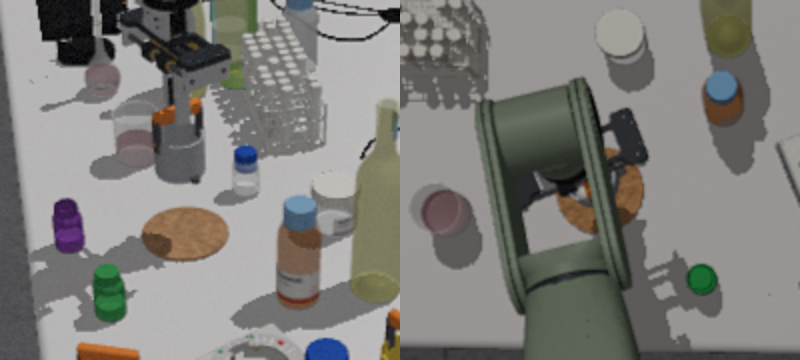

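The jar hangs level over the pad, and the bottle stands upright on the bench behind it. I'll lower it now.

Call:
drive_tool(
  rows=[
    {"dp": [0.2, -0.05, -0.05], "delta_rot": [0, 0, 0], "hand": 8},
    {"dp": [0.55, -0.1, -0.1], "delta_rot": [0, 0, 0], "hand": 8},
    {"dp": [1.0, -0.17, -0.12], "delta_rot": [0, 0, 0], "hand": 8},
    {"dp": [1.5, -0.17, -0.12], "delta_rot": [0, 0, 0], "hand": 8},
    {"dp": [2.0, -0.17, -0.12], "delta_rot": [0, 0, 0], "hand": 8},
    {"dp": [2.5, -0.17, -0.12], "delta_rot": [0, 0, 0], "hand": 8},
    {"dp": [2.9, -0.17, -0.12], "delta_rot": [0, 0, 0], "hand": 8},
    {"dp": [3.2, -0.17, -0.12], "delta_rot": [0, 0, 0], "hand": 8},
    {"dp": [3.4, -0.17, -0.12], "delta_rot": [0, 0, 0], "hand": 8},
    {"dp": [3.5, -0.17, -0.12], "delta_rot": [0, 0, 0], "hand": 8},
  ],
)

```text
clock: 14.48
tcp_pos: [0.4823, 0.2244, 0.0908]
orientation: [2.003, 0.401, -2.006]
wrist_force: [-0.2, 0.5, -4.4]
opening: 0.148
```

Call:
drive_tool(
  rows=[
    {"dp": [0.08, 0, 0], "delta_rot": [0, 0, 0], "hand": 8},
    {"dp": [0.16, 0, 0], "delta_rot": [0, 0, 0], "hand": 8},
    {"dp": [0.22, 0, 0], "delta_rot": [0, 0, 0], "hand": 8},
    {"dp": [0.27, 0, 0], "delta_rot": [0, 0, 0], "hand": 8},
    {"dp": [0.3, 0, 0], "delta_rot": [0, 0, 0], "hand": 8},
    {"dp": [0.3, 0, 0], "delta_rot": [0, 0, 0], "hand": 8},
    {"dp": [0.3, 0, 0], "delta_rot": [0, 0, 0], "hand": 8},
  ],
)

```text
clock: 15.07
tcp_pos: [0.4829, 0.2247, 0.0832]
orientation: [2.005, 0.401, -2.004]
wrist_force: [-0.1, -0.6, -4.1]
opening: 0.148
```

```bash
python3 -c "
from h import *
go([.483,.2243,.0825]);print(state()['moment'].round(2))"
```

```text
t 15.07 tcp [0.4829 0.2247 0.0832] yang -67.35 tilt [ 3.e-04  1.e-04 -1.e+00] F [-0.1 -0.6 -4.1] open 0.148
dp [0.02 0.01 0.  ] rot None
[-0.    0.    0.03]
```

Not in contact yet, so I'll lower it slowly by another 1.5 mm.

Call:
drive_tool(
  rows=[
    {"dp": [0.02, 0, 0], "delta_rot": [0, 0, 0], "hand": 8},
    {"dp": [0.04, 0, 0], "delta_rot": [0, 0, 0], "hand": 8},
    {"dp": [0.05, 0, 0], "delta_rot": [0, 0, 0], "hand": 8},
    {"dp": [0.05, 0, 0], "delta_rot": [0, 0, 0], "hand": 8},
  ],
)

```text
clock: 15.4
tcp_pos: [0.4832, 0.2247, 0.0825]
orientation: [2.005, 0.402, -2.004]
wrist_force: [-2.6, -0.8, 3.6]
opening: 0.145
```

The jar is resting on the pad (+3.6 N). I'll release it and rise straight up.

Call:
drive_tool(
  rows=[
    {"dp": [0, 0, 0], "delta_rot": [0, 0, 0], "hand": 18},
    {"dp": [0, 0, 0], "delta_rot": [0, 0, 0], "hand": 26},
    {"dp": [0, 0, 0], "delta_rot": [0, 0, 0], "hand": 40},
    {"dp": [0, 0, 0], "delta_rot": [0, 0, 0], "hand": 50},
    {"dp": [0, 0, 0], "delta_rot": [0, 0, 0], "hand": 50},
    {"dp": [-0.3, 0, 0], "delta_rot": [0, 0, 0], "hand": 50},
    {"dp": [-1, 0, 0], "delta_rot": [0, 0, 0], "hand": 50},
    {"dp": [-2, 0, 0], "delta_rot": [0, 0, 0], "hand": 50},
    {"dp": [-3, 0, 0], "delta_rot": [0, 0, 0], "hand": 50},
    {"dp": [-4, 0, 0], "delta_rot": [0, 0, 0], "hand": 50},
  ],
)

```text
clock: 16.23
tcp_pos: [0.4826, 0.2246, 0.2033]
orientation: [2.004, 0.401, -2.005]
wrist_force: [0.5, 0.4, 0.4]
opening: 0.533
```

Call:
drive_tool(
  rows=[
    {"dp": [-1, 0, 0], "delta_rot": [0, 0, 0], "hand": 50},
    {"dp": [-2, 0, 0], "delta_rot": [0, 0, 0], "hand": 50},
    {"dp": [-2, 0, 0], "delta_rot": [0, 0, 0], "hand": 50},
    {"dp": [-2, 0, 0], "delta_rot": [0, 0, 0], "hand": 50},
  ],
)

```text
clock: 16.57
tcp_pos: [0.4843, 0.2251, 0.2647]
orientation: [2.011, 0.402, -1.998]
wrist_force: [-0.1, -0.2, -0.4]
opening: 0.533
```

```bash
python3 -c "
from fit import *
go([.483,.2243,.0825])
c=wsnap('w5.png');a=snap('side','s3.png')['color'];b=cv2.imread('pics/w5.png')
for f,n in(('side0',0),('s3',0),('w5',0)):
  try:
    if f!='side0': locate(f,'bar',hm(proj(cal(f),box(.483,.2243,np.radians(22.7),.101)))[0],[.483,.224],np.radians(22.7),z=.101)
  except Exception as e: print(e)
cv2.imwrite('pics/c4.png',np.hstack([cv2.resize(a[110:290,200:400],None,fx=2,fy=2),cv2.resize(b,(400,300))[:,:400] if 0 else cv2.copyMakeBorder(cv2.resize(b,(400,300)),0,60,0,0,0)]))"
```

```text
t 16.57 tcp [0.4843 0.2251 0.2647] yang -67.35 tilt [ 0.0059  0.0017 -1.    ] F [-0.1 -0.2 -0.4] open 0.533
dp [6.07 0.   0.09] rot None
s3 bar [0.483  0.2284] px [290.1 199. ] area 137.0 219.27262921235524
w5 bar [0.483  0.2249] px [326.3 217.9] area 1209.0 1486.3656329787336
```

View pics/c4.png

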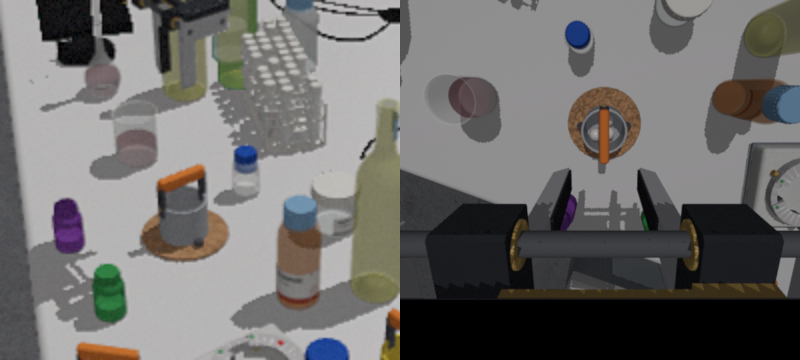

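The jar is upright and central on the cork with its balls inside. The bottle is upright behind it, the bystanders haven't moved, and the gripper is clear. I'll hand in now.

```bash
python3 -c "
from bench import close_job;print(close_job())"
```

```text
the job is handed in; nothing more can be done
None
```

The job is handed in after about 17 s of robot time. The grinding jar stands on the cork pad with its balls, and the blue-capped bottle is upright on the bench at about (0.59, 0.31). That is about 0.14 m from the pad's centre.

**What I did:** I moved the bottle first, then gripped the jar's bar and turned it about 55° counter-clockwise past the detent. At 8 mm of lift I felt only the jar's weight, about 4.8 N, so the lugs came through the notches freely. I carried it level, set it down with about 8 N change in force, and released it.

**Last checks:**
- **Jar position:** the wrist camera puts it within about 1 mm of the pad's centre and the side camera within about 4 mm. They disagree by 3.5 mm, but both are well inside the 27 mm limit.
- **Jar and balls:** the jar looks upright. White balls are visible in it in the last picture, but at that scale I did not count all three.
- **Other things:** the amber bottle, beaker and wine bottle look unmoved in the last pictures. I did not re-measure their positions.
- **Gripper:** it is open and clear of everything, with wrist force near zero.

No check failed. The early camera estimates differed by up to 7 mm until I refitted them, and the hand-in gave no verdict.

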